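Run the chopping-board clamp's wing nut home

ROBOT

A 6-joint arm with a two-finger parallel gripper is mounted at the origin on a cart in front of the work surface, level with it; the furniture and walls round the work are solid. World frame = base frame: x ahead of the robot, y to its left, z up, the work surface at z = 0. Lengths are in mm, angles in rad, forces in N, time in s.
With the tool pointing down it reaches from about 350 to 875 mm from the base axis. Payload 4.2 kg.
Tool frame: the origin (TCP) lies midway between the tips of the shut fingers; the grasp point (between the pads) lies 19 mm behind it; z points along the fingers, y is the line along which they close (so a half turn about z gives the same grasp; the last joint's range is limited). The gripper opens to 85 mm and grips with 20 to 120 N. Pads are 22 mm wide; open, the fingers measure 114 mm over their backs; the gripper's body (76 mm by 85 mm) begins 54 mm behind the grasp point. The pads swing forward as they close: fully open they stand 13 mm farther back than shut.
Start: joints at [1.443, 0.385, 0.008, 0, -1.194, -0.259], TCP at [235.734, 578.817, 211.012] pointing down, gripper open.
Joint ranges: [-3.14, 3.14], [-1.21, 2.06], [-1.07, 1.41], [-3.16, 2.05], [-2.99, -0.16], [-3.1, 3.1]. Speed limits (rad/s): [2.79, 2.79, 3.14, 3.14, 3.14, 3.14].

INTERFACE

Orientations are given as a unit quaternion [x, y, z, w].
In Python, from bench import arm gives the robot as it stands.
- The arm moves only by the tool send_rows, never from a script. Its argument "targets" is a list of rows, each an object of numbers: "gripper": the gripper command: -1 is fully open, 1 is shut, values between are in proportion; "x", "y", "z": the shift along the tool's x, y, z in cm; "ax", "ay", "az": the turn, a rotation vector about the tool's x, y, z in degrees. A call has 1 to 5 rows; each row shifts and turns the commanded pose from where the row before left it, along the tool's axes as they then stand; what a row does not reach is not made up. A row lasts 1/12 s, in which the tool goes at most 41.7 mm and 7.16 degrees, less where a joint would pass 70% of its speed; a pose out of reach is approached as far as the arm can. A call is refused whole if a number of a shift passes 4.17 or a number of a turn 7.16, either way. A call with a gripper value outside its range is refused whole. The fingers move at their own pace and stop on an object; the grip force is fixed at half the most. Time passes only in rows, so rows that do not move let the fingers close. It gives the time, the measured TCP pose, the force, the opening and the grip force at its end, in the units of the state.
- arm.read_state(): the state, without advancing time (a new reading comes with each control period).
- arm.get_image(name): name is "side" or "top" or "wrist"; returns (picture, depth): 384x512x3 uint8, red, green, blue; 384x512 float32, mm along the optical axis (not along the pixel's ray), 0 where there is no reading.
- arm.camera_model(name): a dict with "fx", "fy", "cx", "cy" (pixels), "distortion" ([k1, k2, p1, p2, k3] as OpenCV has them; the pictures are not rectified), "cam_to_world" (4x4, takes a point from camera to world coordinates). Camera axes: x right, y down, z forward; pixel columns grow to the right and rows downward; lengths in mm; the calibration is good to about 2 mm. A picture is of the moment at which its call begins: read the wrist's pose just before it. camera_model takes no time and is no camera call; for the wrist camera it gives the pose at the moment of the call.
- arm.job_done(): hands the job in; it is judged then, once.
Trained networks look in the newest picture that a camera, given by its name, has taken for a name from the list of things; names that differ only in an ending like _2 or _b are one class to them, and where a whole thing is asked for, a point or a joint stands for the part that bears it (a point fixed in the world has none). Each returns a list of dicts, best first, with "score" (0 to 1); they miss things now and then, are a little off and sometimes report something else, mostly with a low value. They report only what shows in the picture. A call takes as long as a camera call.
- arm.boxes_of(camera, thing): "rect" ([left, top, width, height] in pixels, round what is visible of it).
The state is a dict: "clock": time; "joints": joint angles; "joint_vel": joint speeds; "joint_efforts": joint torques, N m; "position": TCP position; "ee_rot": TCP orientation; "contact_force": force on the tool from outside, world axes, zero at the start; "wrist_torque": the same for the moment, N m; "gripper_width": finger opening in mm; "grasp_force": force on a finger pad.
Only numpy, scipy, OpenCV 4.12 (cv2) and the standard library are available. Lean on these libraries where they do the work, as an engineer would, in place of code of your own. Each camera call takes 0.05 s, during which the arm holds its last target. There are 200 camera calls.

TASK

The clamp that should hold the chopping board has worked loose. Tighten its wing nut fully home by pushing its wings round clockwise, as seen from above, in strokes of a fingertip or the outside of closed fingers, until it stops and the bar sits on the board. Never pinch or grip a wing between the fingers, and leave the spice jar, onion, garlic and shaker where they stand.

Things in the scene. Friction and masses are not known exactly. Their poses are not given: they have to be found in the camera images.
- clamp: Steel board clamp fixed to the worktop. Origin: on the axis of its upright threaded stud (11 mm thick, top 78 mm high), at worktop height; z up; +y points from the stud to the blue chopping board (250x360x10 mm, fixed, its near end 19 mm from the stud axis). Foot plate 78x84x12 mm. The wing nut sits on the stud.
- post_top (a point): Top centre of the clamp's fixed guide post, 11 mm thick and 77 mm high, 53 mm from the stud axis on the side away from the board, just outside the circle the wings sweep. It stands in the way of a finger going all the way round, so the wings are pushed round the free side in several strokes.
- bar_top (a point): Point on the stud axis on top of the steel bar that slides on stud and post under the nut. Bar 30 mm wide, 8 mm thick, along the clamp's y from -65 to +57 mm. 33.5 mm above the worktop with the nut fully loose, 21.5 mm with it home, when the rubber pad under the bar meets the board.
- nut_mid (a point): Point on the steel wing nut's axis, half-way up its wings; it turns and sinks with the nut. x axis along the two wings (at +x and -x), z up. Each wing is an upright rounded lobe reaching 43 mm from the axis, 9 mm thick (4 at its rim), from 13 mm below to 13 mm above this point. Hub 22 mm thick (29 at its foot), from 25 mm below to 8 mm above this point.
- wing_nut (a joint): Turn of the wing nut in rad, growing clockwise seen from above (tightening): 0 = fully loose, 9.42 = home against a hard stop; starts between 0 and 2.5. The nut and bar sink 12 mm over the whole 9.42 rad. It turns with light steady friction (about 0.05 N m, so 2 N at a wing) and stays where it is left.
- drive_faces: The two thin cheeks (2.5 mm) on those sides of the wings that are pushed to tighten: on the +y side of the wing at +x and the -y side of the wing at -x. Origin: on the nut's axis at its underside, axes as nut_mid, which is 25 mm above it.
- back_faces: The two like cheeks on the other sides of the wings; same origin and axes as drive_faces. Touching drive and back cheeks at once with the fingers counts as pinching.
- spice_jar_mid (a point): Spice jar with a dark cap, 44 mm thick and 105 mm high, upright and loose on the board; point on its axis half-way up.
- onion_mid (a point): Onion, 67 mm thick and 78 mm high, loose on the board; point at its middle.
- garlic_mid (a point): Garlic bulb, 61 mm thick and 59 mm high, loose on the board; point at its middle.
- shaker_mid (a point): Shaker with a grey top, 44 mm thick and 90 mm high, upright and loose on the worktop behind the clamp; point on its axis half-way up.

How it is judged:
By the outcome, as a careful person would: the job done as asked, in the order asked, and still so for the second after the job is handed in, with the robot touching nothing.
It also fails if it takes over 64 s, if anything falls off the work surface, if the arm or the gripper's body presses on something with over 40 N, if the wrist force passes 120 N, or if a joint passes its speed limit or range.

## Working session

There is one attempt and no reset: what is moved stays moved. The work goes in short steps, Python scripts to look and compute and a tool call to move; the robot and the scene stay as the last step left them, time stands still between calls to the robot, and variables do not carry over. Pictures are saved under pics/ and viewed, at most 10 in all, crops included, and the job is handed in when it is done.

Besides the shell and the picture viewer there is one more tool, called after ">>>" in YAML: its name, and indented under it one key for each argument. send_rows: Moves the arm, as the interface text tells. Its arguments: {"type":"object","properties":{"targets":{"type":"array"}},"required":["targets"]}

```bash
mkdir -p pics; cat > h.py <<'E'
import numpy as np,cv2
from bench import arm
def pt(cam,m,d,u,v):
    K=np.array([[m['fx'],0,m['cx']],[0,m['fy'],m['cy']],[0,0,1]])
    p=cv2.undistortPoints(np.array([[[u,v]]],float),K,np.array(m['distortion']))[0,0]
    return (m['cam_to_world']@np.array([p[0]*d,p[1]*d,d,1]))[:3]
def cloud(name):
    img,dep=arm.get_image(name);m=arm.camera_model(name)
    K=np.array([[m['fx'],0,m['cx']],[0,m['fy'],m['cy']],[0,0,1]])
    v,u=np.mgrid[:384,:512]
    p=cv2.undistortPoints(np.stack([u,v],-1).reshape(-1,1,2).astype(float),K,np.array(m['distortion']))[:,0]
    d=dep.reshape(-1,1)
    P=np.hstack([p*d,d,np.ones_like(d)])@np.array(m['cam_to_world']).T
    P=P[:,:3].reshape(384,512,3);P[dep==0]=np.nan
    return img,dep,P
E
python3 - <<'E'
from h import *
o=[]
for c in ("side","top"):
    img,dep,P=cloud(c);np.save(c+'.npy',P);cv2.imwrite(c+'.png',img[...,::-1]);o.append(img)
    for t in ("clamp","nut_mid","post_top","bar_top","spice_jar_mid","onion_mid","garlic_mid","shaker_mid"):
        b=arm.boxes_of(c,t)[:1]
        for q in b:
            l,tt,w,h=map(int,q['rect']);R=P[tt:tt+h,l:l+w].reshape(-1,3);
            print(c,t,round(q['score'],2),[l,tt,w,h],np.nanmedian(R,0).round(),np.nanmax(R[:,2]).round())
a=cv2.resize(np.hstack(o),(800,300));cv2.imwrite('pics/a.png',a[...,::-1])
s=arm.read_state();print(s)
E
```

```text
side clamp 0.95 [159, 155, 109, 124] [499. 234.   9.] 118.0
side nut_mid 0.72 [193, 229, 13, 24] [469. 103.  58.] 79.0
side post_top 0.9 [160, 154, 108, 124] [500. 236.   9.] 118.0
side bar_top 0.95 [192, 227, 16, 48] [469.  88.  32.] 79.0
side spice_jar_mid 0.64 [233, 167, 21, 42] [575. 256.  68.] 118.0
side onion_mid 0.67 [187, 167, 29, 23] [473. 333.  49.] 79.0
side garlic_mid 0.9 [173, 193, 26, 21] [435. 252.  39.] 68.0
side shaker_mid 0.76 [266, 229, 19, 33] [632.  79.  47.] 91.0
top clamp 0.89 [120, 182, 186, 102] [498. 269.   9.] 118.0
top nut_mid 0.69 [266, 241, 28, 12] [469. 111.  38.] 80.0
top post_top 0.79 [121, 182, 186, 104] [495. 266.   9.] 118.0
top bar_top 0.59 [256, 238, 49, 13] [475. 110.  32.] 80.0
top spice_jar_mid 0.54 [198, 191, 25, 19] [573. 269. 114.] 118.0
top onion_mid 0.66 [168, 229, 28, 27] [477. 337.  60.] 88.0
top garlic_mid 0.95 [205, 246, 26, 25] [440. 255.  45.] 68.0
top shaker_mid 0.86 [277, 169, 20, 20] [628.  98.  53.] 91.0
{'clock': 0.9, 'joints': array([ 1.44262228e+00,  3.84718577e-01,  7.90035825e-03,  1.28057017e-05,
       -1.19400416e+00, -2.58611244e-01]), 'joint_vel': array([-0.00095305,  0.00118154,  0.00067218, -0.00123898,  0.00019583,
        0.00053892]), 'joint_efforts': array([ 6.14220517e-04, -3.92073047e+01,  1.88622326e+01,  4.19074282e+00,
       -2.38091316e-04, -2.09988613e-06]), 'position': array([235.72443833, 578.82205578, 211.00289547]), 'ee_rot': array([ 9.81358306e-01, -1.92187081e-01,  6.78978797e-06,  1.26080220e-05]), 'contact_force': array([ 0.30482144, -0.55986297,  0.36143736]), 'wrist_torque': array([ 0.0157115 , -0.03478527,  0.01781324]), 'grasp_force': 0.0, 'gripper_width': 85.68268774418839}
```

View pics/a.png

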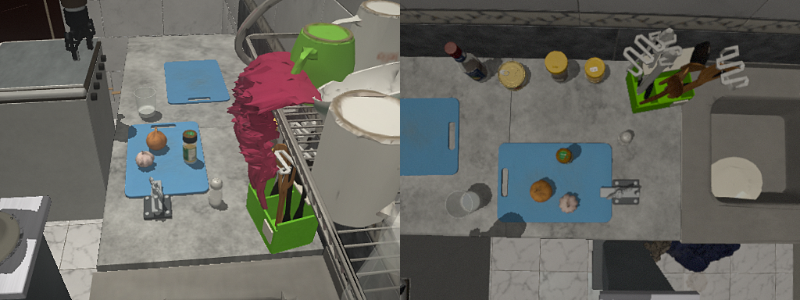

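```bash
python3 - <<'E'
from h import *
for c in ("side","top"):
    P=np.load(c+'.npy');img=cv2.imread(c+'.png')
    M=(abs(P[...,0]-470)<60)&(abs(P[...,1]-100)<80)&(P[...,2]>20)
    vv,uu=np.where(M);print(c,len(vv))
    for lo,hi in((20,40),(40,66),(66,74),(74,84)):
        Q=P[M&(P[...,2]>=lo)&(P[...,2]<hi)]
        print(lo,len(Q));print(Q.round().astype(int)[:: max(1,len(Q)//25)].tolist())
    # board near end
    cr=img[vv.min()-15:vv.max()+15,uu.min()-15:uu.max()+15];f=min(400/cr.shape[1],500/cr.shape[0])
    cv2.imwrite(c+'z.png',cv2.resize(cr,None,fx=f,fy=f,interpolation=cv2.INTER_CUBIC));print(uu.min()-15,vv.min()-15,f)
a=cv2.imread('sidez.png');b=cv2.imread('topz.png')
H=np.zeros((500,800,3),np.uint8);H[:a.shape[0],:a.shape[1]]=a[:500,:400];H[:b.shape[0],400:400+b.shape[1]]=b[:500,:400]
cv2.imwrite('pics/b.png',H)
E
```

```text
side 612
20 299
[[464, 161, 32], [471, 160, 30], [473, 152, 31], [480, 142, 34], [482, 133, 30], [456, 120, 33], [456, 102, 35], [465, 98, 36], [455, 95, 29], [458, 88, 31], [462, 83, 33], [477, 80, 31], [482, 77, 31], [456, 74, 30], [460, 70, 31], [477, 65, 32], [484, 62, 32], [456, 59, 30], [481, 55, 33], [475, 51, 35], [469, 53, 30], [460, 49, 31], [484, 46, 33], [475, 46, 31], [466, 45, 29], [458, 41, 32], [481, 45, 25], [474, 44, 24]]
40 222
[[456, 143, 66], [456, 132, 64], [464, 132, 60], [455, 131, 56], [454, 132, 49], [477, 113, 63], [471, 104, 66], [469, 103, 64], [467, 100, 64], [464, 101, 60], [460, 103, 56], [479, 102, 55], [475, 90, 64], [473, 91, 60], [473, 88, 61], [470, 94, 51], [470, 96, 47], [468, 94, 46], [486, 74, 65], [486, 71, 65], [488, 74, 59], [481, 70, 58], [487, 67, 57], [475, 51, 63], [470, 50, 58], [466, 51, 51], [472, 47, 52], [476, 52, 43]]
66 58
[[454, 134, 72], [458, 135, 71], [458, 130, 72], [458, 131, 68], [458, 129, 67], [472, 103, 73], [465, 106, 68], [469, 101, 72], [473, 104, 69], [465, 104, 66], [469, 102, 68], [471, 100, 67], [478, 91, 66], [4
[... 1949 characters left out ...]
1, 133, 71], [460, 129, 69], [458, 140, 68], [458, 135, 68], [458, 131, 69], [456, 140, 70], [456, 135, 67], [456, 131, 66]]
74 36
[[475, 109, 74], [475, 106, 74], [476, 59, 77], [476, 56, 77], [473, 111, 76], [473, 109, 78], [473, 107, 78], [473, 104, 78], [474, 61, 75], [474, 59, 79], [474, 56, 75], [474, 54, 77], [471, 111, 79], [471, 109, 80], [471, 107, 77], [471, 104, 79], [472, 61, 79], [471, 59, 77], [472, 57, 79], [471, 54, 75], [471, 52, 76], [468, 111, 77], [468, 109, 79], [469, 107, 79], [468, 104, 76], [469, 61, 78], [469, 58, 74], [469, 56, 77], [469, 54, 76], [469, 52, 77], [466, 109, 75], [466, 106, 76], [466, 104, 77], [467, 58, 75], [467, 56, 76], [467, 54, 77]]
241 224 5.0
```

View pics/b.png

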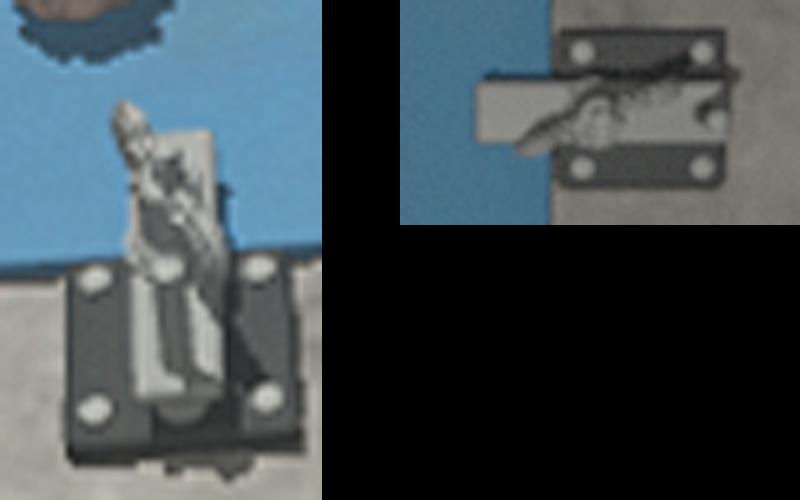

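```bash
cat >> h.py <<'E'
from scipy.spatial.transform import Rotation as Ro
def rows(tgts,q=None,p=None,show=True):
    """tgts: world (x,y,z[,az deg]) per row from the measured pose"""
    s=arm.read_state();p=np.array(s['position'] if p is None else p);R=Ro.from_quat(s['ee_rot'])
    for i,t in enumerate(tgts):
        d=R.inv().apply(np.array(t[:3])-p)/10;d=d.round(2);a=t[3] if len(t)>3 else 0
        p=p+R.apply(d)*10;R=R*Ro.from_rotvec([0,0,np.radians(a)])
        print('%d: x %.2f y %.2f z %.2f az %.2f'%(i,*d,a))
E
python3 - <<'E'
from h import *
a=np.array([235.7,578.8,211]);b=np.array([438,122,150]);n=15
rows([tuple(a+(b-a)*(i+1)/n)+(6.8 if i<10 else 0,) for i in range(n)])
E
```

```text
0: x 2.40 y 2.31 z 0.41 az 6.80
1: x 2.65 y 2.02 z 0.40 az 6.80
2: x 2.88 y 1.68 z 0.41 az 6.80
3: x 3.05 y 1.33 z 0.41 az 6.80
4: x 3.19 y 0.96 z 0.40 az 6.80
5: x 3.28 y 0.58 z 0.41 az 6.80
6: x 3.32 y 0.18 z 0.41 az 6.80
7: x 3.33 y -0.21 z 0.40 az 6.80
8: x 3.27 y -0.61 z 0.41 az 6.80
9: x 3.18 y -0.98 z 0.41 az 6.80
10: x 3.04 y -1.36 z 0.40 az 0.00
11: x 3.05 y -1.36 z 0.41 az 0.00
12: x 3.04 y -1.36 z 0.41 az 0.00
13: x 3.04 y -1.35 z 0.40 az 0.00
14: x 3.04 y -1.36 z 0.41 az 0.00
```

>>> send_rows:
  targets:
    - {"gripper":1,"x":2.4,"y":2.31,"z":0.2,"ax":0,"ay":0,"az":6.8}
    - {"gripper":1,"x":2.65,"y":2.02,"z":0.2,"ax":0,"ay":0,"az":6.8}
    - {"gripper":1,"x":2.88,"y":1.68,"z":0.2,"ax":0,"ay":0,"az":6.8}
    - {"gripper":1,"x":3.05,"y":1.33,"z":0.2,"ax":0,"ay":0,"az":6.8}
    - {"gripper":1,"x":3.19,"y":0.96,"z":0.2,"ax":0,"ay":0,"az":6.8}

```text
clock: 1.32
position: [303.5, 425.1, 201.1]
ee_rot: [0.881, -0.473, 0.0, -0.0]
contact_force: [0.6, 0.4, 0.6]
gripper_width: 25.7
grasp_force: 0.0
```

>>> send_rows:
  targets:
    - {"gripper":1,"x":3.28,"y":0.58,"z":0.2,"ax":0,"ay":0,"az":6.8}
    - {"gripper":1,"x":3.32,"y":0.18,"z":0.2,"ax":0,"ay":0,"az":6.8}
    - {"gripper":1,"x":3.33,"y":-0.21,"z":0.2,"ax":0,"ay":0,"az":6.8}
    - {"gripper":1,"x":3.27,"y":-0.61,"z":0.2,"ax":0,"ay":0,"az":6.8}
    - {"gripper":1,"x":3.18,"y":-0.98,"z":0.2,"ax":0,"ay":0,"az":6.8}

```text
clock: 1.73
position: [370.9, 272.8, 191.3]
ee_rot: [-0.704, 0.71, 0.0, 0.0]
contact_force: [0.9, 1.1, -0.6]
gripper_width: 0.4
grasp_force: 0.0
```

>>> send_rows:
  targets:
    - {"gripper":1,"x":3.04,"y":-1.36,"z":0.4,"ax":0,"ay":0,"az":0}
    - {"gripper":1,"x":3.04,"y":-1.36,"z":0.4,"ax":0,"ay":0,"az":0}
    - {"gripper":1,"x":3.04,"y":-1.36,"z":0.4,"ax":0,"ay":0,"az":0}
    - {"gripper":1,"x":3.04,"y":-1.36,"z":0.4,"ax":0,"ay":0,"az":0}
    - {"gripper":1,"x":0,"y":0,"z":0,"ax":0,"ay":0,"az":0}

```text
clock: 2.15
position: [425.0, 148.4, 174.3]
ee_rot: [-0.704, 0.71, 0.0, -0.001]
contact_force: [0.9, -0.1, 0.5]
gripper_width: 0.2
grasp_force: 0.0
```

```bash
python3 - <<'E'
from h import *
s=arm.read_state();print(s['clock'],s['position'],s['joints'],s['gripper_width'],Ro.from_quat(s['ee_rot']).as_matrix().round(3))
img,dep,P=cloud('wrist');np.save('w.npy',P)
cv2.imwrite('pics/c.png',img[...,::-1])
M=(abs(P[...,0]-470)<60)&(abs(P[...,1]-100)<60)&(P[...,2]<90)
for lo,hi in((62,75),(75,84)):
    Q=P[M&(P[...,2]>=lo)&(P[...,2]<hi)];print(lo,len(Q));print(Q.round().astype(int)[:: max(1,len(Q)//30)].tolist())
E
```

```text
2.15 [424.95420264 148.36096259 174.32137623] [ 6.98901858e-01  1.19571297e-01 -4.54781087e-01  1.05905652e-04
 -9.98766434e-01 -7.07390430e-01] 0.1867481449845262 [[-0.008 -1.    -0.002]
 [-1.     0.008 -0.002]
 [ 0.002  0.002 -1.   ]]
62 1039
[[467, 54, 67], [484, 73, 64], [482, 77, 63], [480, 79, 66], [481, 82, 70], [482, 84, 70], [484, 87, 65], [475, 89, 63], [475, 91, 63], [472, 94, 63], [479, 97, 64], [478, 100, 63], [467, 102, 63], [463, 103, 65], [465, 105, 64], [469, 106, 74], [476, 109, 66], [460, 110, 66], [461, 113, 65], [459, 116, 63], [468, 119, 65], [464, 120, 66], [464, 123, 66], [460, 126, 64], [458, 129, 65], [455, 132, 63], [463, 135, 65], [461, 138, 66], [460, 140, 67], [460, 143, 66], [454, 146, 67]]
75 271
[[471, 53, 76], [469, 54, 77], [469, 55, 77], [470, 55, 78], [472, 56, 80], [466, 56, 76], [468, 57, 78], [471, 58, 77], [475, 58, 77], [467, 58, 77], [471, 59, 77], [474, 60, 77], [467, 60, 77], [470, 61, 77], [472, 62, 78], [473, 62, 77], [473, 63, 76], [469, 107, 76], [465, 108, 75], [466, 108, 77], [468, 109, 78], [470, 110, 78], [472, 111, 78], [465, 111, 79], [468, 111, 78], [471, 112, 77], [464, 113, 75], [466, 113, 77], [468, 114, 78], [469, 115, 77], [467, 116, 76]]
```

View pics/c.png

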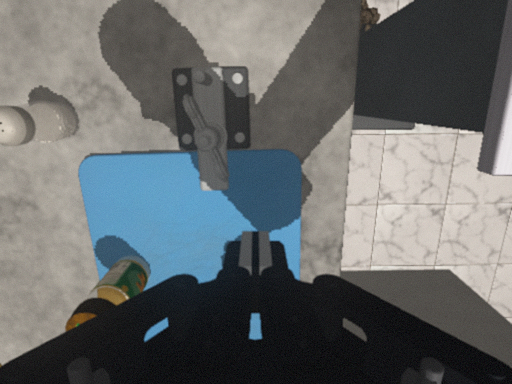

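>>> send_rows:
  targets:
    - {"gripper":1,"x":1.5,"y":-0.45,"z":2,"ax":0,"ay":0,"az":0}
    - {"gripper":1,"x":1.5,"y":-0.45,"z":2,"ax":0,"ay":0,"az":0}
    - {"gripper":1,"x":0,"y":0,"z":3,"ax":0,"ay":0,"az":0}
    - {"gripper":1,"x":0,"y":0,"z":3,"ax":0,"ay":0,"az":0}
    - {"gripper":1,"x":0,"y":0,"z":2.3,"ax":0,"ay":0,"az":0}

```text
clock: 2.62
position: [433.0, 122.9, 50.6]
ee_rot: [-0.706, 0.708, 0.0, -0.0]
contact_force: [-0.2, -0.7, -1.3]
gripper_width: 0.1
grasp_force: 0.0
```

```bash
python3 - <<'E'
from h import *
s=arm.read_state();print(s['position'],s['contact_force'])
th=np.radians(np.arange(166,-56,-13));r=32
rows([(470+r*np.cos(t),109+r*np.sin(t),50) for t in th])
E
```

```text
[433.01402117 122.86032426  50.61990721] [-0.1884297  -0.74341311 -1.34698904]
0: x 0.61 y -0.60 z 0.06 az 0.00
1: x -0.68 y -0.25 z 0.00 az 0.00
2: x -0.60 y -0.40 z 0.00 az 0.00
3: x -0.50 y -0.52 z 0.00 az 0.00
4: x -0.37 y -0.62 z 0.00 az 0.00
5: x -0.22 y -0.69 z 0.00 az 0.00
6: x -0.06 y -0.73 z 0.00 az 0.00
7: x 0.10 y -0.71 z 0.00 az 0.00
8: x 0.27 y -0.68 z 0.00 az 0.00
9: x 0.41 y -0.60 z 0.00 az 0.00
10: x 0.53 y -0.49 z 0.00 az 0.00
11: x 0.63 y -0.35 z -0.00 az 0.00
12: x 0.69 y -0.21 z -0.00 az 0.00
13: x 0.73 y -0.05 z -0.00 az 0.00
14: x 0.71 y 0.12 z -0.00 az 0.00
15: x 0.67 y 0.28 z -0.00 az 0.00
16: x 0.59 y 0.41 z -0.00 az 0.00
17: x 0.48 y 0.55 z -0.00 az 0.00
```

>>> send_rows:
  targets:
    - {"gripper":1,"x":0.6,"y":-0.6,"z":0.05,"ax":0,"ay":0,"az":0}
    - {"gripper":1,"x":-0.68,"y":-0.25,"z":0,"ax":0,"ay":0,"az":0}
    - {"gripper":1,"x":-0.6,"y":-0.4,"z":0,"ax":0,"ay":0,"az":0}
    - {"gripper":1,"x":-0.5,"y":-0.52,"z":0,"ax":0,"ay":0,"az":0}
    - {"gripper":1,"x":-0.37,"y":-0.62,"z":0,"ax":0,"ay":0,"az":0}

```text
clock: 3.03
position: [459.1, 139.7, 53.1]
ee_rot: [-0.707, 0.708, -0.0, 0.002]
contact_force: [0.3, 0.3, -0.1]
gripper_width: 0.1
grasp_force: 0.0
```

```bash
cat > chk.py <<'E'
from h import *
s=arm.read_state();p=s['position'];print(s['clock'],p.round(1),s['contact_force'].round(1))
d=p[:2]-[470,109];print('ang',np.degrees(np.arctan2(d[1],d[0])),'r',np.hypot(*d))
E
python3 chk.py; python3 - <<'E'
from h import *
img,dep,P=cloud('wrist');c=np.linalg.inv(arm.camera_model('wrist')['cam_to_world'])
cv2.imwrite('pics/d.png',cv2.resize(img[...,::-1],(800,600)))
E
```

```text
3.0333 [459.1 139.7  53.1] [ 0.3  0.3 -0.1]
ang 109.52876388588456 r 32.573922415009676
```

View pics/d.png

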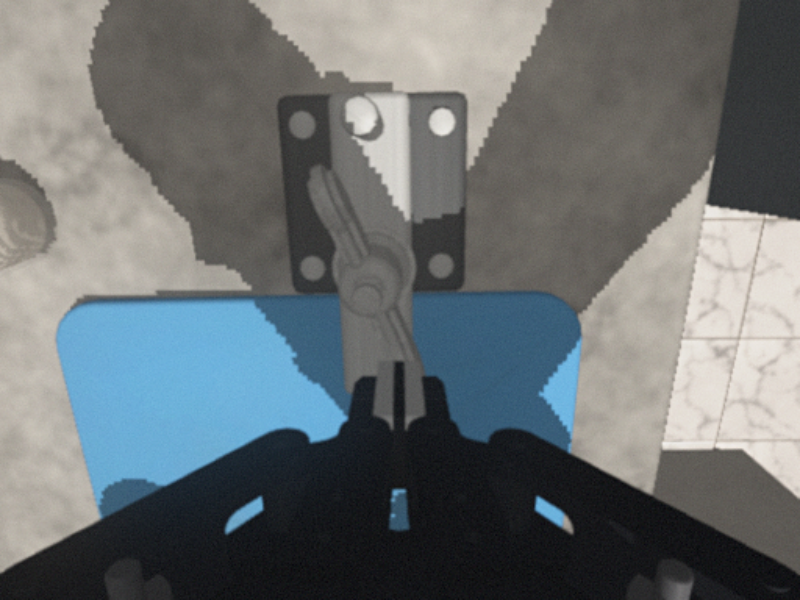

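```bash
cat > wing.py <<'E'
from h import *
def wing(name='top',lo=48,hi=73):
    img,dep,P=cloud(name)
    x=P[...,0]-470;y=P[...,1]-109;r=np.hypot(x,y)
    M=(r>15)&(r<46)&(P[...,2]>lo)&(P[...,2]<hi)
    a=np.degrees(np.arctan2(y,x))[M]
    print(name,M.sum(),'zmax %.1f'%np.nanpercentile(P[...,2][M],95));h,_=np.histogram(a,np.arange(-180,181,15))
    print({int(-180+15*i):int(v) for i,v in enumerate(h) if v>2})
    return img,P
for n in('wrist','side'):wing(n)
E
python3 wing.py; python3 - <<'E'
from h import *
P=np.load('w.npy')
print(wing) if 0 else None
img,dep,P=cloud('wrist')
v,u=np.mgrid[:384,:512]
for vv in range(100,250,8):
    print(vv,[tuple(P[vv,uu].round().astype(int)) for uu in range(200,300,8) if P[vv,uu,2]>42])
E
```

```text
wrist 1699 zmax 69.0
{-105: 12, -90: 457, -75: 663, -60: 4, 90: 5, 105: 204, 120: 353}
side 112 zmax 69.0
{-90: 24, -75: 49, 105: 13, 120: 25}
100 []
108 [(np.int64(485), np.int64(70), np.int64(59))]
116 [(np.int64(484), np.int64(73), np.int64(65)), (np.int64(481), np.int64(73), np.int64(63))]
124 [(np.int64(484), np.int64(77), np.int64(68)), (np.int64(480), np.int64(77), np.int64(69)), (np.int64(477), np.int64(77), np.int64(62))]
132 [(np.int64(485), np.int64(81), np.int64(65)), (np.int64(480), np.int64(80), np.int64(71)), (np.int64(477), np.int64(81), np.int64(66))]
140 [(np.int64(480), np.int64(84), np.int64(70)), (np.int64(477), np.int64(85), np.int64(67)), (np.int64(474), np.int64(85), np.int64(60))]
148 [(np.int64(481), np.int64(89), np.int64(64)), (np.int64(477), np.int64(88), np.int64(68)), (np.int64(473), np.int64(89), np.int64(63))]
156 [(np.int64(477), np.int64(93), np.int64(65)), (np.int64(473), np.int64(93), np.int64(65)), (np.int64(470), np.int64(94), np.int64(57))]
164 [(np.int64(478), np.int64(97), np.int64(63)), (np.int64(473), np.int64(96), np.int64(67)), (np.int64(
[... 1269 characters left out ...]
int64(462), np.int64(127), np.int64(65)), (np.int64(457), np.int64(127), np.int64(64))]
228 [(np.int64(462), np.int64(132), np.int64(63)), (np.int64(457), np.int64(131), np.int64(67)), (np.int64(453), np.int64(135), np.int64(58))]
236 [(np.int64(461), np.int64(128), np.int64(83)), (np.int64(457), np.int64(128), np.int64(82)), (np.int64(454), np.int64(128), np.int64(82))]
244 [(np.int64(469), np.int64(132), np.int64(82)), (np.int64(465), np.int64(132), np.int64(82)), (np.int64(461), np.int64(128), np.int64(91)), (np.int64(458), np.int64(128), np.int64(90)), (np.int64(454), np.int64(128), np.int64(90)), (np.int64(450), np.int64(132), np.int64(83)), (np.int64(446), np.int64(132), np.int64(82))]
```

```bash
python3 - <<'E'
from h import *
o=[]
for c,(u,v) in(('side',(195,235)),('top',(275,245))):
    img,dep,P=cloud(c);o.append(cv2.resize(img[v-40:v+30,u-30:u+30],(400,467),interpolation=cv2.INTER_CUBIC))
cv2.imwrite('pics/e.png',np.hstack(o)[...,::-1])
E
python3 chk.py
```

```text
3.3333 [457.2 137.8  51.7] [0.2 0.9 0. ]
ang 113.9244167329385 r 31.507584012551312
```

View pics/e.png

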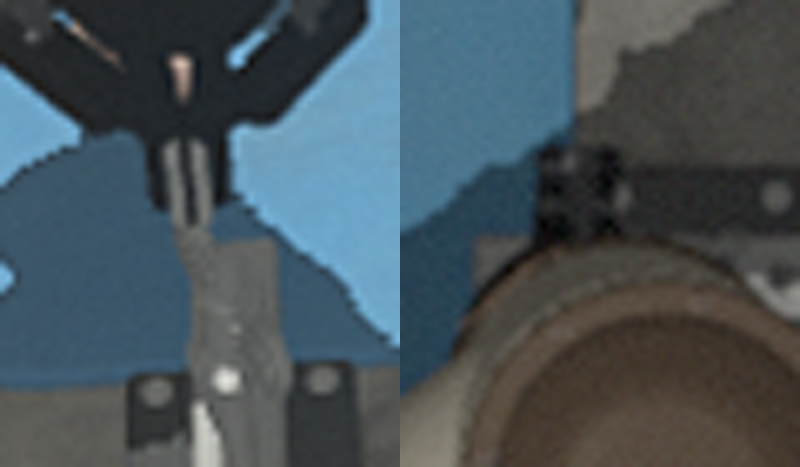

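```bash
python3 - <<'E'
from h import *
img,dep,P=cloud('wrist')
print(np.array(arm.camera_model('wrist')['cam_to_world']).round(2).tolist())
for v in range(214,262,2):
    print(v,*[','.join(map(str,P[v,u].round().astype(int))) for u in range(240,276,5)],sep='  ')
E
```

```text
[[-1.0, 0.0, 0.0, 457.3], [0.0, 0.96, 0.29, 65.74], [0.0, 0.29, -0.96, 214.52], [0.0, 0.0, 0.0, 1.0]]
214  465,123,65  463,123,66  460,123,64  457,126,56  454,136,30  450,144,10  447,144,10  443,144,10
216  465,124,64  463,124,65  460,125,63  457,126,59  454,138,29  450,145,10  447,145,10  443,146,9
218  465,126,63  463,125,66  460,126,62  457,126,62  454,139,30  450,147,10  447,148,8  443,147,9
220  465,127,63  463,126,67  460,126,65  457,127,62  454,140,30  450,148,11  447,148,10  443,149,8
222  465,128,63  463,127,65  460,127,65  457,128,63  455,133,51  450,150,9  447,150,10  443,150,9
224  467,142,33  463,128,66  460,128,66  457,129,63  -9223372036854775808,-9223372036854775808,-9223372036854775808  450,152,9  447,151,10  443,152,9
226  467,144,32  463,129,66  460,129,67  457,130,65  455,133,57  450,154,9  446,154,9  443,153,10
228  467,145,32  463,131,64  460,130,67  457,130,66  455,133,61  450,155,10  446,155,9  443,155,9
230  467,147,32  463,132,64  460,131,68  457,132,66  455,132,65  450,156,10  446,157,9  443,157,7
232  467,148,32  462,127,78  460,128,76  457,127,78  455,128
[... 819 characters left out ...]
,86  448,131,87
250  464,131,89  462,128,96  460,128,95  457,128,96  455,128,96  453,128,95  451,132,88  448,132,88
252  464,131,91  462,128,97  460,127,98  457,127,98  455,127,98  453,127,98  451,131,91  448,132,89
254  464,128,99  462,127,100  460,128,99  457,127,100  455,127,100  453,128,99  451,127,100  448,131,93
256  464,127,102  462,127,102  459,127,102  457,128,101  455,127,102  453,128,101  451,128,101  449,132,94
258  464,127,104  462,128,103  459,128,103  457,128,103  455,127,104  453,128,103  451,127,103  449,132,96
260  464,128,105  461,127,105  459,127,105  457,128,104  455,128,104  453,127,106  451,127,105  449,132,98<stdin>:5: RuntimeWarning: invalid value encountered in cast
```

>>> send_rows:
  targets:
    - {"gripper":1,"x":0,"y":1.5,"z":0,"ax":0,"ay":0,"az":0}
    - {"gripper":1,"x":0.5,"y":1.5,"z":0,"ax":0,"ay":0,"az":0}
    - {"gripper":1,"x":0.5,"y":0,"z":0,"ax":0,"ay":0,"az":0}

```text
clock: 3.63
position: [424.6, 126.8, 51.2]
ee_rot: [-0.706, 0.708, 0.001, -0.001]
contact_force: [0.6, 1.3, -0.0]
gripper_width: 0.0
grasp_force: 0.0
```

```bash
python3 chk.py; python3 - 2>/dev/null <<'E'
from h import *
img,dep,P=cloud('wrist');p=arm.read_state()['position'];print(p)
for v in range(204,262,3):
    print(v,*[','.join(map(str,P[v,u].round().astype(int))) for u in range(240,276,5)],sep='  ')
E
python3 wing.py
```

```text
3.6333 [424.6 126.8  51.2] [ 0.6  1.3 -0. ]
ang 158.63184456341818 r 48.78801528819644
[425.83865078 126.63025243  51.46369087]
204  437,125,11  434,128,0  430,129,0  426,128,0  422,128,1  419,128,1  415,128,3  411,127,4
207  437,128,8  433,128,8  430,128,8  426,128,9  422,128,8  419,128,9  415,128,8  412,128,8
210  437,130,10  433,130,10  430,130,10  426,130,10  422,129,10  419,130,10  415,130,10  412,130,10
213  437,132,10  433,132,10  430,132,10  426,132,10  422,132,10  419,132,10  415,132,10  412,132,9
216  437,134,10  433,134,10  430,134,10  426,134,10  422,134,10  419,134,9  415,135,9  412,134,11
219  437,137,9  433,137,9  430,136,10  426,136,10  422,137,9  419,137,9  415,137,10  412,136,10
222  437,139,10  433,139,9  430,139,10  426,139,10  422,139,10  419,139,10  415,139,9  412,139,10
225  437,141,9  433,141,10  430,141,10  426,141,10  422,142,8  419,141,10  415,141,10  412,141,10
228  437,144,10  433,144,10  430,144,10  426,143,10  422,144,10  419,144,10  415,144,10  411,144,9
231  437,146,10  431,117,75  429,117,76  426,117,75  424,116,76  421,117,75  415,146,10  411,146,10
[... 452 characters left out ...]
24,117,92  422,117,92  419,121,84  417,120,85
249  433,121,87  431,117,94  428,117,94  426,117,94  424,116,95  422,116,95  419,121,87  417,121,87
252  433,120,90  430,116,99  428,116,98  426,116,98  424,117,97  422,116,98  419,120,91  417,120,90
255  432,116,100  430,117,99  428,117,99  426,116,101  424,117,99  422,117,100  420,117,100  417,121,93
258  432,117,103  430,117,102  428,117,103  426,117,102  424,117,102  422,117,101  420,117,102  417,120,96
261  432,117,105  430,116,106  428,116,105  426,117,105  424,117,105  422,116,106  420,117,105  418,120,99
wrist 2426 zmax 69.7
{-90: 219, -75: 1043, -60: 106, 90: 71, 105: 695, 120: 292}
side 118 zmax 68.4
{-90: 28, -75: 48, 105: 17, 120: 24}
```

```bash
python3 - 2>/dev/null <<'E'
from h import *
p=arm.read_state()['position'];print(p)
for c in('side','top'):
    img,dep,P=cloud(c);m=(abs(P[...,0]-p[0])<14)&(abs(P[...,1]-p[1])<16)&(P[...,2]>30)
    Q=P[m];print(c,len(Q),np.sort(Q[:,2])[:12].round(),Q[Q[:,2]<85].round()[:20].tolist())
E
```

```text
[428.01175072 128.02211879  51.86571876]
side 486 [72. 74. 74. 74. 75. 76. 76. 76. 77. 77. 78. 78.] [[442.0, 132.0, 84.0], [436.0, 123.0, 84.0], [416.0, 123.0, 82.0], [419.0, 120.0, 85.0], [436.0, 121.0, 83.0], [440.0, 123.0, 80.0], [416.0, 119.0, 83.0], [418.0, 119.0, 83.0], [420.0, 120.0, 81.0], [429.0, 118.0, 83.0], [435.0, 122.0, 79.0], [438.0, 119.0, 81.0], [440.0, 121.0, 80.0], [418.0, 118.0, 80.0], [420.0, 118.0, 80.0], [423.0, 114.0, 84.0], [425.0, 115.0, 83.0], [427.0, 117.0, 81.0], [429.0, 115.0, 82.0], [432.0, 114.0, 83.0]]
top 527 [429. 429. 429. 429. 429. 430. 430. 430. 430. 430. 430. 430.] []
```

>>> send_rows:
  targets:
    - {"gripper":1,"x":0.4,"y":0,"z":1.25,"ax":0,"ay":0,"az":0}
    - {"gripper":1,"x":0.2,"y":0,"z":1.25,"ax":0,"ay":0,"az":0}
    - {"gripper":1,"x":0,"y":0,"z":0,"ax":0,"ay":0,"az":0}

```text
clock: 4.13
position: [426.6, 121.1, 24.8]
ee_rot: [-0.706, 0.709, 0.0, -0.002]
contact_force: [-0.5, -0.1, -0.7]
gripper_width: -0.0
grasp_force: 0.0
```

```bash
python3 - <<'E'
from h import *
s=arm.read_state();print(s['position'],s['contact_force'])
th=np.radians(np.arange(160,-60,-12));r=32
rows([(470+r*np.cos(t),109+r*np.sin(t),27) for t in th])
E
```

```text
[426.59297943 121.13420005  24.80454136] [-0.49906391 -0.11899942 -0.66263041]
0: x 0.11 y -1.33 z -0.22 az 0.00
1: x -0.60 y -0.29 z -0.01 az 0.00
2: x -0.53 y -0.41 z 0.00 az 0.00
3: x -0.43 y -0.51 z -0.00 az 0.00
4: x -0.32 y -0.59 z -0.00 az 0.00
5: x -0.18 y -0.65 z -0.01 az 0.00
6: x -0.05 y -0.66 z 0.00 az 0.00
7: x 0.09 y -0.67 z -0.00 az 0.00
8: x 0.22 y -0.63 z -0.00 az 0.00
9: x 0.36 y -0.56 z -0.00 az 0.00
10: x 0.46 y -0.49 z -0.00 az 0.00
11: x 0.55 y -0.37 z -0.00 az 0.00
12: x 0.62 y -0.26 z -0.00 az 0.00
13: x 0.66 y -0.12 z -0.00 az 0.00
14: x 0.67 y 0.02 z -0.00 az 0.00
15: x 0.65 y 0.16 z 0.00 az 0.00
16: x 0.60 y 0.29 z 0.00 az 0.00
17: x 0.53 y 0.41 z 0.01 az 0.00
18: x 0.43 y 0.52 z -0.00 az 0.00
```

>>> send_rows:
  targets:
    - {"gripper":1,"x":0,"y":-0.6,"z":0,"ax":0,"ay":0,"az":0}
    - {"gripper":1,"x":0,"y":-0.6,"z":0,"ax":0,"ay":0,"az":0}
    - {"gripper":1,"x":-0.6,"y":-0.3,"z":0,"ax":0,"ay":0,"az":0}
    - {"gripper":1,"x":-0.53,"y":-0.41,"z":0,"ax":0,"ay":0,"az":0}
    - {"gripper":1,"x":-0.43,"y":-0.51,"z":0,"ax":0,"ay":0,"az":0}

```text
clock: 4.55
position: [451.7, 137.9, 26.7]
ee_rot: [-0.706, 0.708, 0.0, -0.0]
contact_force: [-0.9, -0.7, -0.4]
gripper_width: 0.2
grasp_force: 1.0
```

```bash
python3 chk.py;python3 wing.py; python3 chk.py
```

```text
4.55 [451.7 137.9  26.7] [-0.9 -0.7 -0.4]
ang 122.24866583469644 r 34.20609195627412
wrist 3438 zmax 70.5
{-120: 22, -105: 978, -90: 498, -75: 3, 60: 13, 75: 467, 90: 441, 105: 202, 120: 410, 135: 404}
side 168 zmax 71.0
{-105: 31, -90: 13, 60: 3, 75: 25, 90: 16, 105: 13, 120: 26, 135: 38}
4.65 [452.8 138.7  26.7] [0.1 0.1 0.2]
ang 120.01600535573439 r 34.341629044004264
```

```bash
python3 - <<'E'
from h import *
th=np.radians(np.arange(108,-56,-12));r=33
rows([(470+r*np.cos(t),109+r*np.sin(t),26.7) for t in th])
E
```

```text
0: x -0.17 y -0.70 z 0.00 az 0.00
1: x -0.14 y -0.67 z 0.00 az 0.00
2: x -0.00 y -0.69 z 0.00 az 0.00
3: x 0.14 y -0.68 z 0.00 az 0.00
4: x 0.28 y -0.63 z 0.00 az 0.00
5: x 0.40 y -0.56 z 0.00 az 0.00
6: x 0.51 y -0.46 z 0.01 az 0.00
7: x 0.60 y -0.35 z -0.00 az 0.00
8: x 0.66 y -0.21 z -0.01 az 0.00
9: x 0.68 y -0.07 z 0.00 az 0.00
10: x 0.69 y 0.07 z 0.00 az 0.00
11: x 0.66 y 0.21 z 0.00 az 0.00
12: x 0.59 y 0.34 z 0.00 az 0.00
13: x 0.52 y 0.46 z 0.00 az 0.00
```

>>> send_rows:
  targets:
    - {"gripper":1,"x":-0.2,"y":-0.68,"z":0,"ax":0,"ay":0,"az":0}
    - {"gripper":1,"x":-0.07,"y":-0.68,"z":0,"ax":0,"ay":0,"az":0}
    - {"gripper":1,"x":0.07,"y":-0.68,"z":0,"ax":0,"ay":0,"az":0}
    - {"gripper":1,"x":0.21,"y":-0.66,"z":0,"ax":0,"ay":0,"az":0}
    - {"gripper":1,"x":0.35,"y":-0.6,"z":0,"ax":0,"ay":0,"az":0}

```text
clock: 5.07
position: [485.9, 134.2, 26.6]
ee_rot: [-0.706, 0.708, -0.0, 0.001]
contact_force: [-0.5, 2.3, 0.1]
gripper_width: -0.0
grasp_force: 0.9
```

>>> send_rows:
  targets:
    - {"gripper":1,"x":0.46,"y":-0.51,"z":0,"ax":0,"ay":0,"az":0}
    - {"gripper":1,"x":0.56,"y":-0.4,"z":0,"ax":0,"ay":0,"az":0}
    - {"gripper":1,"x":0.63,"y":-0.27,"z":0,"ax":0,"ay":0,"az":0}
    - {"gripper":1,"x":0.68,"y":-0.14,"z":0,"ax":0,"ay":0,"az":0}
    - {"gripper":1,"x":0.69,"y":0,"z":0,"ax":0,"ay":0,"az":0}

```text
clock: 5.48
position: [499.2, 103.6, 26.9]
ee_rot: [-0.706, 0.708, -0.0, 0.001]
contact_force: [1.5, 3.9, -0.1]
gripper_width: 0.1
grasp_force: 1.2
```

```bash
python3 chk.py;python3 wing.py;python3 chk.py
```

```text
5.4833 [499.2 103.6  26.9] [ 1.5  3.9 -0.1]
ang -10.540727082588715 r 29.682352307941247
wrist 2492 zmax 71.3
{-75: 129, -60: 1036, -45: 721, -30: 571, 135: 7, 150: 28}
side 215 zmax 70.3
{-75: 26, -60: 52, -45: 49, -30: 32, 120: 9, 135: 43, 150: 3}
5.5833 [498.5 102.8  26.9] [ 1.1  1.1 -0.3]
ang -12.352724735652876 r 29.201601744667983
```

>>> send_rows:
  targets:
    - {"gripper":1,"x":0.58,"y":-0.05,"z":0,"ax":0,"ay":0,"az":0}
    - {"gripper":1,"x":0.6,"y":0.15,"z":0,"ax":0,"ay":0,"az":0}
    - {"gripper":1,"x":0.5,"y":0.3,"z":0,"ax":0,"ay":0,"az":0}
    - {"gripper":1,"x":-0.5,"y":-0.3,"z":-0.5,"ax":0,"ay":0,"az":0}
    - {"gripper":1,"x":0,"y":0,"z":-3.8,"ax":0,"ay":0,"az":0}

```text
clock: 6.0
position: [491.7, 89.5, 64.5]
ee_rot: [-0.705, 0.709, 0.003, -0.008]
contact_force: [1.9, 0.5, -1.0]
gripper_width: 0.1
grasp_force: 0.0
```

>>> send_rows:
  targets:
    - {"gripper":1,"x":-1,"y":2.2,"z":0,"ax":0,"ay":0,"az":0}
    - {"gripper":1,"x":-1,"y":2.3,"z":0,"ax":0,"ay":0,"az":0}
    - {"gripper":1,"x":-1,"y":2.3,"z":0,"ax":0,"ay":0,"az":0}
    - {"gripper":1,"x":0,"y":0,"z":0,"ax":0,"ay":0,"az":0}

```text
clock: 6.33
position: [424.4, 121.4, 69.5]
ee_rot: [-0.707, 0.708, 0.001, -0.002]
contact_force: [-0.9, -0.0, -0.3]
gripper_width: 0.3
grasp_force: 0.0
```

```bash
python3 chk.py;python3 wing.py;python3 chk.py
```

```text
6.3333 [424.4 121.4  69.5] [-0.9 -0.  -0.3]
ang 164.8332306605689 r 47.28095624063539
wrist 1632 zmax 65.5
{-105: 15, -90: 731, -75: 184, 75: 39, 90: 392, 105: 269}
side 79 zmax 64.8
{-105: 4, -90: 39, -75: 7, 90: 13, 105: 14}
6.4333 [428.  122.1  69.9] [-0.   0.   0.7]
ang 162.73805458020107 r 44.031895689928184
```

>>> send_rows:
  targets:
    - {"gripper":1,"x":0,"y":0,"z":2.2,"ax":0,"ay":0,"az":0}
    - {"gripper":1,"x":0,"y":0,"z":2.2,"ax":0,"ay":0,"az":0}
    - {"gripper":1,"x":0,"y":-0.5,"z":0,"ax":0,"ay":0,"az":0}
    - {"gripper":1,"x":-0.3,"y":-0.5,"z":0,"ax":0,"ay":0,"az":0}
    - {"gripper":1,"x":-0.6,"y":-0.3,"z":0,"ax":0,"ay":0,"az":0}

```text
clock: 6.85
position: [443.6, 131.3, 26.2]
ee_rot: [-0.706, 0.708, -0.0, 0.0]
contact_force: [0.2, -0.9, -0.2]
gripper_width: -0.0
grasp_force: 0.0
```

>>> send_rows:
  targets:
    - {"gripper":1,"x":-0.53,"y":-0.41,"z":0,"ax":0,"ay":0,"az":0}
    - {"gripper":1,"x":-0.43,"y":-0.51,"z":0,"ax":0,"ay":0,"az":0}
    - {"gripper":1,"x":-0.2,"y":-0.68,"z":0,"ax":0,"ay":0,"az":0}
    - {"gripper":1,"x":-0.07,"y":-0.68,"z":0,"ax":0,"ay":0,"az":0}

```text
clock: 7.18
position: [464.9, 143.6, 25.8]
ee_rot: [-0.706, 0.708, 0.0, -0.0]
contact_force: [-2.4, -0.1, -0.5]
gripper_width: 0.2
grasp_force: 0.8
```

```bash
python3 chk.py;python3 wing.py;python3 chk.py
```

```text
7.1833 [464.9 143.6  25.8] [-2.4 -0.1 -0.5]
ang 98.38486941397483 r 34.931370296448655
wrist 3573 zmax 70.4
{-135: 268, -120: 993, -105: 94, 45: 421, 60: 671, 75: 362, 90: 326, 105: 438}
side 201 zmax 70.8
{-135: 11, -120: 61, -105: 4, 45: 39, 60: 18, 75: 21, 90: 15, 105: 29}
7.2833 [466.2 143.9  25.8] [-0.1 -0.1  0.7]
ang 96.19224336047832 r 35.12498369683886
```

>>> send_rows:
  targets:
    - {"gripper":1,"x":0.2,"y":-0.73,"z":0,"ax":0,"ay":0,"az":0}
    - {"gripper":1,"x":0.15,"y":-0.68,"z":0,"ax":0,"ay":0,"az":0}
    - {"gripper":1,"x":0.28,"y":-0.63,"z":0,"ax":0,"ay":0,"az":0}
    - {"gripper":1,"x":0.4,"y":-0.56,"z":0,"ax":0,"ay":0,"az":0}
    - {"gripper":1,"x":0.51,"y":-0.46,"z":0,"ax":0,"ay":0,"az":0}

```text
clock: 7.7
position: [496.3, 127.6, 25.6]
ee_rot: [-0.706, 0.708, -0.0, 0.001]
contact_force: [-0.9, -0.1, 0.1]
gripper_width: -0.1
grasp_force: 0.7
```

>>> send_rows:
  targets:
    - {"gripper":1,"x":0.6,"y":-0.34,"z":0,"ax":0,"ay":0,"az":0}
    - {"gripper":1,"x":0.65,"y":-0.22,"z":0,"ax":0,"ay":0,"az":0}
    - {"gripper":1,"x":0.69,"y":-0.07,"z":0,"ax":0,"ay":0,"az":0}
    - {"gripper":1,"x":0.69,"y":0.07,"z":0,"ax":0,"ay":0,"az":0}
    - {"gripper":1,"x":0,"y":0,"z":0,"ax":0,"ay":0,"az":0}

```text
clock: 8.12
position: [501.0, 100.3, 25.8]
ee_rot: [-0.706, 0.708, -0.0, 0.0]
contact_force: [0.3, -0.2, 0.7]
gripper_width: -0.0
grasp_force: 0.4
```

```bash
python3 chk.py;python3 wing.py;python3 chk.py
```

```text
8.1167 [501.  100.3  25.8] [ 0.3 -0.2  0.7]
ang -15.722372294577522 r 32.16002455822175
wrist 2328 zmax 71.2
{-75: 56, -60: 901, -45: 843, -30: 527}
side 199 zmax 69.8
{-75: 17, -60: 49, -45: 59, -30: 25, 120: 8, 135: 41}
8.2167 [500.7 100.8  25.7] [ 0.4 -0.3  0.1]
ang -14.963148528288583 r 31.826424913958824
```

>>> send_rows:
  targets:
    - {"gripper":1,"x":0.58,"y":0.12,"z":0,"ax":0,"ay":0,"az":0}
    - {"gripper":1,"x":0.55,"y":0.3,"z":0,"ax":0,"ay":0,"az":0}
    - {"gripper":1,"x":0.4,"y":0.35,"z":0,"ax":0,"ay":0,"az":0}
    - {"gripper":1,"x":-0.5,"y":-0.3,"z":-0.5,"ax":0,"ay":0,"az":0}
    - {"gripper":1,"x":0,"y":0,"z":-3.9,"ax":0,"ay":0,"az":0}

```text
clock: 8.63
position: [491.1, 89.0, 64.4]
ee_rot: [-0.706, 0.709, 0.003, -0.007]
contact_force: [1.5, -0.2, -0.3]
gripper_width: 0.3
grasp_force: 0.0
```

>>> send_rows:
  targets:
    - {"gripper":1,"x":-1,"y":2.2,"z":0,"ax":0,"ay":0,"az":0}
    - {"gripper":1,"x":-1,"y":2.3,"z":0,"ax":0,"ay":0,"az":0}
    - {"gripper":1,"x":-1,"y":2.3,"z":0,"ax":0,"ay":0,"az":0}
    - {"gripper":1,"x":0,"y":0,"z":0,"ax":0,"ay":0,"az":0}

```text
clock: 8.97
position: [423.9, 120.8, 69.6]
ee_rot: [-0.707, 0.708, 0.001, -0.002]
contact_force: [-1.2, -0.3, 0.4]
gripper_width: -0.2
grasp_force: 0.0
```

```bash
python3 chk.py;python3 wing.py;python3 chk.py
```

```text
8.9667 [423.9 120.8  69.6] [-1.2 -0.3  0.4]
ang 165.62129061977126 r 47.630512879811526
wrist 1441 zmax 61.7
{-105: 20, -90: 661, -75: 136, 75: 54, 90: 417, 105: 152}
side 57 zmax 61.1
{-105: 3, -90: 31, -75: 3, 90: 12, 105: 8}
9.0667 [427.4 121.5  70. ] [ 0.   0.7 -0.4]
ang 163.68247152976755 r 44.37290280725978
```

>>> send_rows:
  targets:
    - {"gripper":1,"x":0,"y":0,"z":2.3,"ax":0,"ay":0,"az":0}
    - {"gripper":1,"x":0,"y":0,"z":2.4,"ax":0,"ay":0,"az":0}
    - {"gripper":1,"x":0,"y":-0.5,"z":0,"ax":0,"ay":0,"az":0}
    - {"gripper":1,"x":-0.3,"y":-0.5,"z":0,"ax":0,"ay":0,"az":0}
    - {"gripper":1,"x":-0.6,"y":-0.3,"z":0,"ax":0,"ay":0,"az":0}

```text
clock: 9.48
position: [443.0, 130.6, 23.2]
ee_rot: [-0.706, 0.708, -0.0, 0.0]
contact_force: [0.5, 0.2, 0.8]
gripper_width: -0.3
grasp_force: 0.0
```

>>> send_rows:
  targets:
    - {"gripper":1,"x":-0.53,"y":-0.41,"z":0,"ax":0,"ay":0,"az":0}
    - {"gripper":1,"x":-0.43,"y":-0.51,"z":0,"ax":0,"ay":0,"az":0}
    - {"gripper":1,"x":-0.2,"y":-0.68,"z":0,"ax":0,"ay":0,"az":0}
    - {"gripper":1,"x":-0.07,"y":-0.68,"z":0,"ax":0,"ay":0,"az":0}

```text
clock: 9.82
position: [464.1, 142.8, 22.8]
ee_rot: [-0.706, 0.708, 0.0, -0.0]
contact_force: [-1.5, -0.2, 1.2]
gripper_width: 0.4
grasp_force: 0.9
```

>>> send_rows:
  targets:
    - {"gripper":1,"x":0.1,"y":-0.6,"z":0,"ax":0,"ay":0,"az":0}
    - {"gripper":1,"x":0.15,"y":-0.6,"z":0,"ax":0,"ay":0,"az":0}
    - {"gripper":1,"x":0.25,"y":-0.6,"z":0,"ax":0,"ay":0,"az":0}

```text
clock: 10.07
position: [482.8, 137.6, 22.6]
ee_rot: [-0.706, 0.708, -0.0, 0.0]
contact_force: [-1.3, -0.0, -1.2]
gripper_width: 0.0
grasp_force: 0.7
```

```bash
python3 chk.py;python3 wing.py;python3 chk.py
```

```text
10.0667 [482.8 137.6  22.6] [-1.3 -0.  -1.2]
ang 65.84338176875718 r 31.30018577843934
wrist 3822 zmax 70.4
{-165: 223, -150: 1045, -135: 53, 15: 679, 30: 799, 45: 516, 60: 236, 75: 269}
side 207 zmax 71.3
{-165: 3, -150: 53, -135: 8, 0: 9, 15: 41, 30: 42, 45: 24, 60: 14, 75: 13}
10.1667 [483.7 137.6  22.7] [-0.4  0.3 -0.5]
ang 64.40058465396072 r 31.68333002648224
```

>>> send_rows:
  targets:
    - {"gripper":1,"x":0.27,"y":-0.5,"z":0,"ax":0,"ay":0,"az":0}
    - {"gripper":1,"x":0.37,"y":-0.42,"z":0,"ax":0,"ay":0,"az":0}
    - {"gripper":1,"x":0.43,"y":-0.35,"z":0,"ax":0,"ay":0,"az":0}

```text
clock: 10.42
position: [495.2, 126.7, 22.6]
ee_rot: [-0.706, 0.708, -0.0, 0.0]
contact_force: [-0.7, 0.7, -0.2]
gripper_width: -0.0
grasp_force: 0.7
```

>>> send_rows:
  targets:
    - {"gripper":1,"x":0.49,"y":-0.27,"z":0,"ax":0,"ay":0,"az":0}
    - {"gripper":1,"x":0.53,"y":-0.18,"z":0,"ax":0,"ay":0,"az":0}

```text
clock: 10.58
position: [497.9, 122.6, 22.4]
ee_rot: [-0.704, 0.71, 0.004, 0.004]
contact_force: [-29.8, 54.6, 6.8]
gripper_width: -0.0
grasp_force: 27.9
```

>>> send_rows:
  targets:
    - {"gripper":1,"x":0.55,"y":-0.1,"z":0,"ax":0,"ay":0,"az":0}
    - {"gripper":1,"x":0.55,"y":0,"z":0,"ax":0,"ay":0,"az":0}

```text
clock: 10.75
position: [498.7, 121.2, 22.6]
ee_rot: [-0.703, 0.711, 0.007, 0.01]
contact_force: [-43.2, 93.1, 4.6]
gripper_width: -0.0
grasp_force: 46.9
```

```bash
python3 chk.py;python3 wing.py;python3 chk.py
```

```text
10.75 [498.7 121.2  22.6] [-43.2  93.1   4.6]
ang 23.124030841780467 r 31.157834824969083
wrist 3343 zmax 70.6
{-180: 821, -15: 764, 0: 1081, 15: 335, 150: 14, 165: 328}
side 197 zmax 70.1
{-180: 49, -165: 11, -30: 12, -15: 66, 0: 52, 15: 5}
10.85 [498.3 122.   22.7] [-36.2  74.5   4.1]
ang 24.619708896962305 r 31.139396635679915
```

>>> send_rows:
  targets:
    - {"gripper":1,"x":-0.8,"y":0,"z":0,"ax":0,"ay":0,"az":0}
    - {"gripper":1,"x":-0.6,"y":0,"z":0,"ax":0,"ay":0,"az":0}
    - {"gripper":1,"x":-0.4,"y":0,"z":-1.5,"ax":0,"ay":0,"az":0}
    - {"gripper":1,"x":0,"y":0,"z":-4,"ax":0,"ay":0,"az":0}
    - {"gripper":1,"x":0,"y":0,"z":-4,"ax":0,"ay":0,"az":0}

```text
clock: 11.27
position: [499.3, 123.2, 117.5]
ee_rot: [-0.707, 0.708, 0.0, -0.002]
contact_force: [1.2, 0.6, -1.3]
gripper_width: 0.1
grasp_force: 0.0
```

>>> send_rows:
  targets:
    - {"gripper":1,"x":-1,"y":0,"z":-4,"ax":0,"ay":0,"az":0}
    - {"gripper":1,"x":0,"y":0,"z":0,"ax":0,"ay":0,"az":0}
    - {"gripper":1,"x":0,"y":0,"z":0,"ax":0,"ay":0,"az":0}

```text
clock: 11.52
position: [502.1, 134.3, 160.6]
ee_rot: [-0.706, 0.708, -0.001, 0.004]
contact_force: [0.1, -0.1, -0.1]
gripper_width: 0.0
grasp_force: 0.0
```

```bash
python3 chk.py; python3 - <<'E'
from wing import *
img,P=wing('wrist',35,66)
x=P[...,0]-470;y=P[...,1]-109
m=(abs(x)<12)&(abs(y+35)<9)&(P[...,2]<45);print('bar z near post',np.nanmedian(P[...,2][m]))
m=(abs(x)<12)&(y>25)&(y<50)&(P[...,2]<45)&(P[...,2]>14);print('bar z board end',np.nanmedian(P[...,2][m]))
m=(np.hypot(x,y)<42)&(np.hypot(x,y)>16)&(P[...,2]>50);q=np.c_[x[m],y[m]];c=np.linalg.svd(q,full_matrices=0)[2][0];print('wing axis',np.degrees(np.arctan2(c[1],c[0])))
cv2.imwrite('pics/f.png',img[...,::-1])
for t in ("spice_jar_mid","onion_mid","garlic_mid","shaker_mid"):
    for c in('top','side'):
        i2,d2,P2=cloud(c);q=arm.boxes_of(c,t)[:1]
        if q: l,tt,w,h=map(int,q[0]['rect']);print(t,c,np.nanmedian(P2[tt:tt+h,l:l+w].reshape(-1,3),0).round())
E
```

```text
11.5167 [502.1 134.3 160.6] [ 0.1 -0.1 -0.1]
ang 38.33484096064154 r 40.86793975830766
wrist 593 zmax 57.2
{-180: 231, -165: 7, -30: 3, -15: 158, 0: 109, 165: 84}
side 121 zmax 58.8
{-180: 45, -165: 11, -30: 9, -15: 50}
wrist 711 zmax 58.5
{-180: 249, -165: 11, -15: 206, 0: 142, 165: 102}
bar z near post 20.930633900280043
bar z board end 20.865978476265525
wing axis 16.325504034896536
spice_jar_mid top [575. 271. 114.]
spice_jar_mid side [574. 257.  62.]
onion_mid side [463. 316.  53.]
garlic_mid top [452. 269.  47.]
garlic_mid side [438. 252.  38.]
shaker_mid top [632. 100.  60.]
shaker_mid side [633.  78.  52.]
```

View pics/f.png

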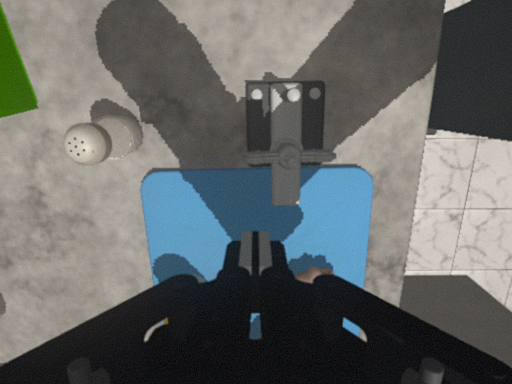

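```bash
python3 -c "
from bench import arm
print(arm.job_done())"
```

```text
the job is handed in; nothing more can be done
None
```

The wing nut is home: I pushed it clockwise in three closed-finger strokes until it hit the hard stop, the bar top measured about 21 mm (21.5 mm is home), and the jar, onion, garlic and shaker were not touched; the wrist force peaked at about 103 N at the stop, under the 120 N limit, and I handed the job in at about 12 s.

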